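Seat the sieve screen under its lip in the bench sieve shaker

TASK

The blue-framed sieve screen was left riding on the front wall of the sieve shaker's tray. Slide it towards the rear of the tray until its bare rear tongue is hooked under the yellow hold-down lip, then swing its near end down until the screen lies flat in the tray and the red spring catch has snapped over its front edge. Leave the sample cans, the strike-off bar and the jar where they stand.

Things in the scene. Friction and masses are not known exactly. Their poses are not given: they have to be found in the camera images.
- shaker: Green bench sieve shaker, fixed; housing 250 x 190 x 86 mm, motor behind it, half-open tin siftings drawer in front, open aluminium sieve tray above. Origin: on the bench under the middle of the tray; x runs from front (robot side, catch) to rear (lip), y left, z up. Tray inside 174 mm long (x -87 to +87 mm), 148 mm wide; the screen lies on ledges whose top is 130 mm above the bench.
- wall_top (a point): Middle of the top inner edge of the tray's front wall (4 mm thick, notched for the catch), 156 mm above the bench, 26 mm above the ledges; the side walls are as high. Axes as the shaker's.
- lip_edge (a point): Middle of the front edge of the yellow hold-down lip at the rear of the tray, at its underside, 139 mm above the bench: 9 mm of room over the ledge. Lip 3 mm thick. The rear wall is 14 mm farther back. Axes as the shaker's.
- catch (a joint): Spring catch in the middle of the front wall, 44 mm wide, red: its nose reaches 7 mm into the tray, sloping from 155 down to 143 mm above the bench. 0 = shut, up to 0.22 rad as the nose is pushed out (towards the robot). The front edge pressed down on the slope (6 to 18 N at the grip) pushes it aside, and it springs back to 0 over the 9 mm frame; the screen's weight alone does not.
- grip_top (a point): On the screen: middle of the top of its rolled grip, a blue bead 8 mm in diameter, 80 mm long, on an upright strip across the screen 17 mm behind its front edge; 27 mm above the screen's underside, 18 mm above its frame; 157 mm above the bench once seated. Can be pushed on its front and pressed on its top. Axes are the screen's: x from front edge to tongue, y left, z up.
- tongue_edge (a point): On the screen (170 x 140 mm, 0.25 to 0.5 kg): middle of the far edge of its tongue, at the underside. Slotted sheet 4 mm thick with a blue frame to 9 mm height, bare for the last 18 mm at the far end: the tongue. At the start it lies on the ledges 10 to 34 mm short of the lip, the near end up on the front wall. Seated, it is within 4 mm of the rear wall. Axes are the screen's.
- front_edge (a point): On the screen: middle of its front (near) edge, at the underside; 170 mm from tongue_edge. At the start it sticks out over the front wall; as the screen slides home the near end sinks a little (grip top from about 187 to 180 mm above the bench), then drops on the catch; seated it lies on the ledge, 130 mm above the bench, inside the front wall and below the catch. Axes are the screen's.
- can_a_mid (a point): Open aluminium sample can, 80 mm diameter, 80 mm tall; point at its centre, half-way up. Bystander.
- can_b_mid (a point): The other sample can, of the same kind. Bystander.
- jar_mid (a point): Olive-green glass jar with a screw lid, 72 mm diameter, 115 mm tall; point at its centre, half-way up. Bystander.
- bar_mid (a point): Red plastic strike-off bar lying flat, 200 x 38 x 10 mm, long along its x; point at its centre. Bystander.

How it is judged:
At the end, for the whole second after the job is handed in: Tongue edge at least 6 mm under the lip and within 5 mm of the ledge; front edge inside the front wall, within 4.5 mm of the ledge; screen level within 2 degrees; catch within 0.05 rad of shut; cans, jar and bar each within 30 mm of where they began (x of tongue_edge in the frame of shaker above 0.079 m and z of tongue_edge in the frame of shaker below 0.135 m and x of front_edge in the frame of shaker above -0.09 m and z of front_edge in the frame of shaker below 0.1345 m and angle between tongue_edge's own z axis and vertical below 0.035 rad and value of joint catch below 0.05 rad and distance of each of can_a_mid, can_b_mid, jar_mid, bar_mid from where it was at the start of the episode below 0.03 m); the robot touches nothing.
It fails at once if a sample can was knocked more than 30 mm from its place (distance of can_a_mid from where it was at the start of the episode above 0.03 m).
It fails at once if the other sample can was knocked more than 30 mm from its place (distance of can_b_mid from where it was at the start of the episode above 0.03 m).
It fails at once if the jar was knocked more than 30 mm from its place (distance of jar_mid from where it was at the start of the episode above 0.03 m).
It fails at once if the strike-off bar was knocked more than 30 mm from its place (distance of bar_mid from where it was at the start of the episode above 0.03 m).
It also fails if it takes over 38 s, if anything falls off the work surface, if the arm or the gripper's body presses on something with over 40 N, if the wrist force passes 120 N, or if a joint passes its speed limit or range.

ROBOT

A 7-joint arm with a two-finger parallel gripper is mounted at the origin on the work surface. World frame = base frame: x ahead of the robot, y to its left, z up, the work surface at z = 0. Lengths are in m, angles in rad, forces in N, time in s.
With the tool pointing down it reaches from about 0.4 to 0.85 m from the base axis. Payload 10.4 kg.
Tool frame: the origin (TCP) lies on the centre line of the jaws, within the pads' length; the fingertips stand 19 mm ahead of it and the grasp point (between the pads) is the TCP; z points along the fingers, y is the line along which they close (so a half turn about z gives the same grasp; the last joint's range is limited). The gripper opens to 87 mm and grips with 3 to 60 N. Pads are 19 mm wide; open, the fingers measure 117 mm over their backs; the gripper's body (75 mm by 190 mm) begins 51 mm behind the grasp point.
Start: joints at [-1.149, 0.332, -0.065, 1.46, 0.022, 1.35, -0.088], TCP at [0.269, 0.564, 0.242] pointing down, gripper open.
Joint ranges: [-2.6, 2.6], [-0.5, 2.12], [-1.47, 1.34], [0.16, 2.42], [-1.27, 4.41], [0.06, 2.06], [-2.6, 2.6]. Speed limits (rad/s): [2.22, 2.22, 2.79, 2.79, 3.14, 3.14, 3.14].

INTERFACE

Orientations are given as a unit quaternion [x, y, z, w].
In Python, from workcell import r gives the robot as it stands. The module is installed in compiled form; this text tells all that it offers.
- The arm moves only by the tool jog_arm, never from a script. Its arguments are lists of equal length, an entry for each row: "jaw": the closure, from 0 (fully open) to 1 (shut); "dp": the shift along the tool's x, y, z in mm, a list of three; "rotation": the turn, a rotation vector about the tool's x, y, z in rad, a list of three. A call has 1 to 5 rows; each row is the pose to reach, as a shift and turn from the pose commanded when the call began, along the tool's axes at that moment; what a row does not reach only later rows make up. A row lasts 1/10 s, in which the tool goes at most 50 mm and 8.59 degrees, less where a joint would pass 70% of its speed; a pose out of reach is approached as far as the arm can. A call with a gripper value outside its range is refused whole. The fingers move at their own pace and stop on an object; "newtons" is the grip in N (left out, the last holds). Time passes only in rows, so rows that repeat a pose let the fingers close. It gives the time, the measured TCP pose, the force, the opening and the grip force at its end, in the units of the state.
- r.read_state(): the state, without advancing time (a new reading comes with each control period).
- r.capture(name): name is "scene" or "top" or "wrist"; returns the picture (420x560x3 uint8, blue, green, red); there is no depth.
- r.camera_info(name): a dict with "fovy" (degrees; the focal length in pixels is half the picture's height over the tangent of half this angle, whatever the lens; pixels are square), "cx", "cy" (the principal point, pixels), "rvec" (rotation vector, rad) and "tvec" (3), from world to camera coordinates, as OpenCV has them. Camera axes: x right, y down, z forward; pixel columns grow to the right and rows downward; lengths in m; the calibration is good to about 2 mm. A picture is of the moment at which its call begins: read the wrist's pose just before it. camera_info takes no time and is no camera call; for the wrist camera it gives the pose at the moment of the call.
- r.sign_off(): hands the job in; it is judged then, once.
Trained networks look in the newest picture that a camera, given by its name, has taken for a name from the list of things; names that differ only in an ending like _2 or _b are one class to them, and where a whole thing is asked for, a point or a joint stands for the part that bears it (a point fixed in the world has none). Each returns a list of dicts, best first, with "p" (0 to 1); they miss things now and then, are a little off and sometimes report something else, mostly with a low value. They report only what shows in the picture. A call takes as long as a camera call.
- r.spot_in(camera, query): "rect" ([centre column, centre row, width, height] as shares, 0 to 1, of the picture: columns of its width, rows of its height, round what is visible of it).
- r.regions_of(camera, query): "pixels" (420x560 bool, what is visible of it) and "rect" ([centre column, centre row, width, height] as shares, 0 to 1, of the picture: columns of its width, rows of its height, round what is visible of it).
The state is a dict: "t": time; "joint_positions": joint angles; "qvel": joint speeds; "tau": joint torques, N m; "position": TCP position; "tcp_rot": TCP orientation; "ft_force": force on the tool from outside, world axes, zero at the start; "moment": the same for the moment, N m; "opening": opening from 0.0 (shut) to 1.0 (fully open); "finger_force": force on a finger pad.
Only numpy, scipy, OpenCV 4.12 (cv2) and the standard library are available. Lean on these libraries where they do the work, as an engineer would, in place of code of your own. Each camera call takes 0.05 s, during which the arm holds its last target. There are 200 camera calls.

## Working session

There is one attempt and no reset: what is moved stays moved. The work goes in short steps, Python scripts to look and compute and a tool call to move; the robot and the scene stay as the last step left them, time stands still between calls to the robot, and variables do not carry over. Pictures are saved under pics/ and viewed, at most 10 in all, crops included, and the job is handed in when it is done.

Besides the shell and the picture viewer there is one more tool, called after "Call:" as name(argument=value, ...) on one line, values as JSON. jog_arm: Moves the arm, as the interface text tells. Its arguments: {"type":"object","properties":{"jaw":{"type":"array","items":{"type":"number"}},"dp":{"type":"array","items":{"type":"array","items":{"type":"number"}}},"rotation":{"type":"array","items":{"type":"array","items":{"type":"number"}}},"newtons":{"type":"number"}},"required":["jaw","dp","rotation"]}

```bash
mkdir -p pics
cat > h.py <<'E'
import numpy as np, cv2
from workcell import r
from scipy.spatial.transform import Rotation as R
def cam(n):
    c=r.camera_info(n); f=210/np.tan(np.radians(c['fovy'])/2)
    K=np.array([[f,0,c['cx']],[0,f,c['cy']],[0,0,1]]); M=cv2.Rodrigues(np.array(c['rvec'],float))[0]
    return K,M,np.array(c['tvec'],float).ravel()
def ray(C,u,v):
    K,M,t=C; return -M.T@t, M.T@np.linalg.solve(K,[u,v,1])
def onz(C,u,v,z):
    o,d=ray(C,u,v); return o+d*(z-o[2])/d[2]
def tri(obs):
    A=0;b=0
    for C,u,v in obs:
        o,d=ray(C,u,v); d/=np.linalg.norm(d); P=np.eye(3)-np.outer(d,d); A=A+P; b=b+P@o
    return np.linalg.solve(A,b)
def proj(C,p):
    K,M,t=C; q=K@(M@np.array(p)+t); return q[:2]/q[2]
E
python3 - <<'E'
from h import *
s=r.read_state(); print(s['t'],s['position'],s['tcp_rot'])
ims=[]
for n in ('scene','top'):
    im=r.capture(n); ims.append(im); cv2.imwrite(f'pics/{n}0.png',im)
    C=cam(n); print(n,'cam at',-C[1].T@C[2], C[0][0,0])
    for q in ('shaker','catch','grip_top','lip_edge','tongue_edge','can_a_mid','jar_mid','bar_mid'):
        try: print(q,[(round(d['p'],2),np.round(np.array(d['rect'])*[560,420,560,420])) for d in r.spot_in(n,q)[:3]])
        except Exception as e: print(q,e)
E
```

```text
0.0 [0.26876798 0.56384286 0.24074147] [ 2.20566932e-01  9.75371567e-01 -7.19667325e-04 -1.25955453e-04]
scene cam at [ 1.17769707 -0.06115926  0.95430773] 423.52209722564686
shaker [(0.78, array([273., 233., 109., 144.]))]
catch []
grip_top [(0.65, array([265., 186.,  80.,  76.]))]
lip_edge [(0.94, array([272., 232., 113., 136.]))]
tongue_edge [(0.9, array([265., 190.,  74.,  77.]))]
can_a_mid [(0.56, array([332., 203.,  30.,  38.])), (0.5, array([274., 234., 110., 139.]))]
jar_mid [(0.68, array([212., 246.,  36.,  51.]))]
bar_mid [(0.78, array([172., 257.,  35.,  61.]))]
top cam at [0.42650637 0.01171832 0.92544061] 382.08953544906416
shaker [(0.73, array([286., 224., 114., 159.]))]
catch []
grip_top [(0.93, array([291., 238.,  90.,  95.]))]
lip_edge [(0.69, array([288., 225., 112., 160.]))]
tongue_edge [(0.98, array([295., 240.,  92.,  95.])), (0.32, array([285., 225., 113., 159.]))]
can_a_mid [(0.59, array([213., 241.,  39.,  39.]))]
jar_mid [(0.78, array([352., 201.,  37.,  34.]))]
bar_mid [(0.58, array([396., 215.,  45.,  82.]))]
```

Run:
```python
import cv2
a=cv2.imread('pics/scene0.png')[100:350,140:400];b=cv2.imread('pics/top0.png')[120:330,180:440]
cv2.imwrite('pics/s1.png',cv2.resize(a,None,fx=2.4,fy=2.4,interpolation=2)[:600]);cv2.imwrite('pics/t1.png',cv2.resize(b,None,fx=2.8,fy=2.8,interpolation=2))
```

```text
(no output)
```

View pics/s1.png

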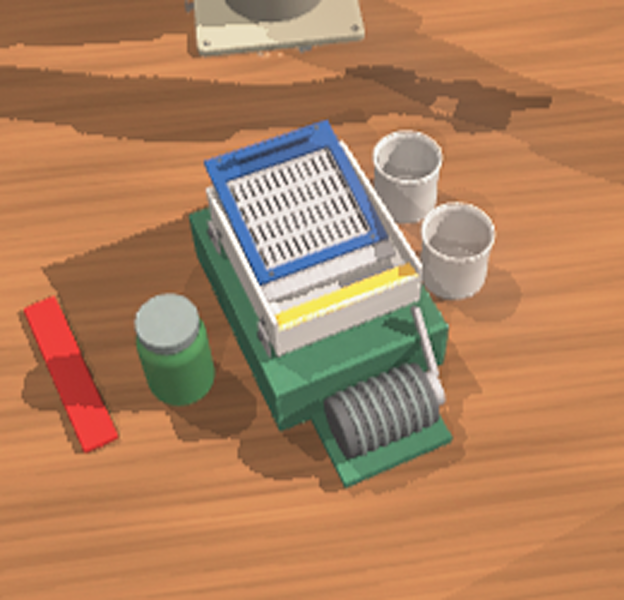

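View pics/t1.png

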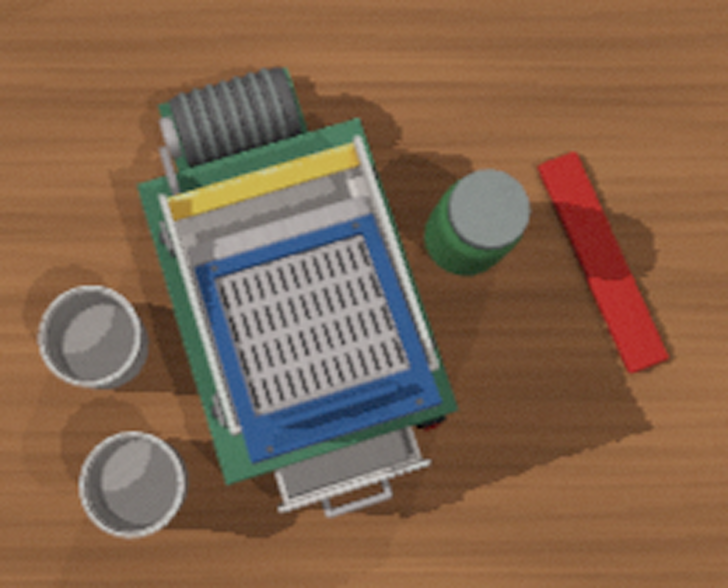

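Run:
```python
from h import *
C=cam('top')
c=lambda x,y:(180+x/2.8,120+y/2.8)
for n,x,y,z in [('lipL',172,218,.142),('lipR',360,166,.142),('wallL_r',165,197,.156),('wallL_f',233,432,.156),('wallR_r',358,140,.156),('wallR_f',437,368,.156),('beadL',277,430,.185),('beadR',425,387,.185),('frL',250,462,.166),('frR',440,402,.166),('rrL',197,265,.141),('rrR',372,214,.141),('can',90,337,.08),('can2',132,483,.08),('jar',490,208,.115)]:
    print(n,np.round(onz(C,*c(x,y),z),4))
s=r.read_state(); print(R.from_quat(s['tcp_rot']).as_matrix().round(3))
```

```text
lipL [0.6027 0.0823 0.142 ]
lipR [ 0.6422 -0.0596  0.142 ]
wallL_r [0.6155 0.0863 0.156 ]
wallL_f [0.4438 0.0363 0.156 ]
wallR_r [ 0.6585 -0.0572  0.156 ]
wallR_f [ 0.4878 -0.1104  0.156 ]
beadL [0.4442 0.0054 0.185 ]
beadR [ 0.4725 -0.0971  0.185 ]
frL [0.4228 0.0242 0.166 ]
frR [ 0.463  -0.1101  0.166 ]
rrL [0.567  0.0635 0.141 ]
rrR [ 0.6051 -0.0679  0.141 ]
can [0.5207 0.1516 0.08  ]
can2 [0.4074 0.1167 0.08  ]
jar [ 0.6153 -0.1628  0.115 ]
[[-0.903  0.43  -0.   ]
 [ 0.43   0.903  0.   ]
 [ 0.     0.    -1.   ]]
```

Call:
jog_arm(jaw=[0.5,0.5,0.5,0.5,0.5], dp=[[-408,-484,-30],[-408,-484,-30],[-408,-484,-30],[-408,-484,-30],[-408,-484,-30]], rotation=[[0,0,-0.724],[0,0,-0.724],[0,0,-0.724],[0,0,-0.724],[0,0,-0.724]])

```text
t: 1.4
position: [0.3319, 0.3225, 0.2536]
tcp_rot: [-0.142, 0.99, 0.0, 0.0]
ft_force: [2.1, 0.0, 0.6]
opening: 0.631
finger_force: 0.0
```

Call:
jog_arm(jaw=[0.5,0.5,0.5,0.5,0.5], dp=[[11,-383,-6],[11,-383,-6],[11,-383,-6],[11,-383,-6],[11,-383,-6]], rotation=[[0,0,0],[0,0,0],[0,0,0],[0,0,0],[0,0,0]])

```text
t: 1.9
position: [0.3937, 0.0801, 0.2576]
tcp_rot: [-0.139, 0.99, 0.0, 0.001]
ft_force: [1.0, 0.3, -0.1]
opening: 0.502
finger_force: 0.0
```

Call:
jog_arm(jaw=[0.5,0.5,0.5,0.5,0.5], dp=[[2,-140,-3],[4,-140,-3],[4,-140,-3],[4,-140,-3],[4,-140,-3]], rotation=[[0,0,0],[0,0,0],[0,0,0],[0,0,0],[0,0,0]])

```text
t: 2.4
position: [0.4284, -0.054, 0.2603]
tcp_rot: [-0.138, 0.99, 0.0, 0.0]
ft_force: [-0.5, 0.7, -0.6]
opening: 0.498
finger_force: 0.0
```

Run:
```python
from h import *
s=r.read_state(); print(s['t'],s['position'],s['tcp_rot'],s['opening'])
C=cam('wrist'); im=r.capture('wrist'); cv2.imwrite('pics/w1.png',im)
print(-C[1].T@C[2],C[1],C[0][0,0])
```

```text
2.4 [ 0.42837599 -0.0539653   0.26030925] [-1.38192709e-01  9.90405320e-01  2.45395779e-04  1.28140111e-04] 0.49778958916015825
[ 0.36141987 -0.0741464   0.40337622] [[-0.2737191   0.96180905  0.00109896]
 [ 0.93019753  0.26443198  0.2545747 ]
 [ 0.24456164  0.07070421 -0.96705249]] 340.2347650644112
```

View pics/w1.png

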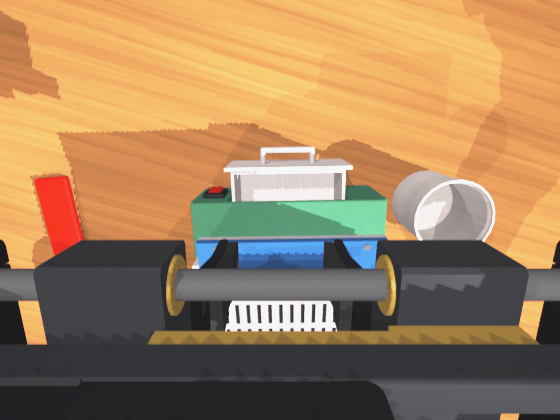

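Run:
```python
from h import *
C=cam('wrist'); im=cv2.imread('pics/w1.png')
hsv=cv2.cvtColor(im,cv2.COLOR_BGR2HSV); m=cv2.inRange(hsv,(100,120,60),(125,255,255))
for rr in range(234,272,4): 
    x=np.where(m[rr])[0]; print(rr,x.min() if len(x) else 0,x.max() if len(x) else 0)
s=r.read_state(); M=R.from_quat(s['tcp_rot']).as_matrix()
for n,u,v,z in [('fl',197,239,.167),('fr',378,237,.167),('housL',192,202,.086),('housR',386,200,.086)]:
    p=onz(C,u,v,z); print(n,p.round(4),'tool',(M.T@(p-s['position'])*1000).round(1))
```

```text
234 0 0
238 348 385
242 196 377
246 196 376
250 197 376
254 197 376
258 198 375
262 199 375
266 200 374
270 0 0
fl [ 0.4599 -0.1086  0.167 ] tool [-15.  -62.3  93.2]
fr [0.4218 0.0188 0.167 ] tool [-13.5  70.7  93.3]
housL [ 0.4582 -0.1334  0.086 ] tool [ -6.5 -85.7 174.2]
housR [0.4051 0.0447 0.086 ] tool [ -4.6 100.2 174.3]
```

Call:
jog_arm(jaw=[0.5,0.5,0.5,0.5,0.5], dp=[[0,5,40],[0,5,65],[-8,5,65],[-14,5,65],[-16,5,65]], rotation=[[0,0,0],[0,0,0],[0,0,0],[0,0,0],[0,0,0]])

```text
t: 2.95
position: [0.444, -0.0434, 0.1967]
tcp_rot: [-0.14, 0.99, -0.0, 0.001]
ft_force: [-0.8, -0.2, -0.1]
opening: 0.5
finger_force: 0.0
```

Call:
jog_arm(jaw=[0.5,0.5,0.5,0.5,0.5], dp=[[-2,0,0],[-4,0,0],[-6,0,0],[-8,0,0],[-10,0,0]], rotation=[[0,0,0],[0,0,0],[0,0,0],[0,0,0],[0,0,0]])

```text
t: 3.45
position: [0.452, -0.0415, 0.1952]
tcp_rot: [-0.139, 0.99, 0.0, -0.0]
ft_force: [-1.9, 0.1, -0.9]
opening: 0.501
finger_force: 0.6
```

Call:
jog_arm(jaw=[0.5,0.5,0.5,0.5,0.5], dp=[[-3,0,0],[-6,0,0],[-9,0,0],[-12,0,0],[-15,0,0]], rotation=[[0,0,0],[0,0,0],[0,0,0],[0,0,0],[0,0,0]])

```text
t: 3.95
position: [0.4666, -0.0373, 0.1952]
tcp_rot: [-0.139, 0.99, 0.0, -0.0]
ft_force: [-1.3, 0.8, -0.7]
opening: 0.495
finger_force: 0.6
```

```bash
cat > look.py <<'E'
import sys
from h import *
k=sys.argv[1]
a=r.capture('scene');b=r.capture('top')
cv2.imwrite('pics/'+k+'.png',np.hstack([cv2.resize(a[120:260,200:340],(400,400),interpolation=2),cv2.resize(b[160:300,225:365],(400,400),interpolation=2)]))
s=r.read_state(); print(s['t'],s['position'],s['ft_force'],s['moment'])
E
python3 look.py l2
```

```text
4.05 [ 0.46691999 -0.03719994  0.19529315] [-1.16454592  0.76201855  0.36407009] [0.03702322 0.06926825 0.02025945]
```

View pics/l2.png

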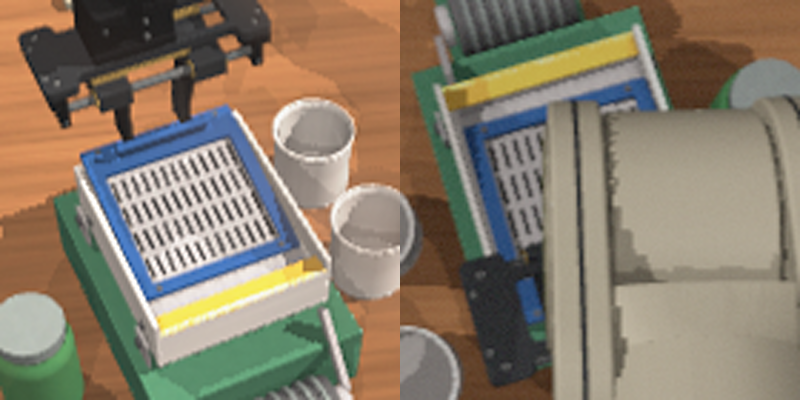

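Run:
```python
from h import *
C=cam('scene')
c=lambda x,y:(200+x*.35,120+y*.35); c0=lambda x,y:(140+x/2.4,100+y/2.4)
X=np.array([.961,.276])
for n,p,z in [('rear0L',c0(265,282),.141),('rear0R',c0(386,241),.141),('rearL',c(150,300),.140),('rearR',c(298,250),.140),('fl',c(82,157),.166),('fr',c(229,109),.166),('lipf1',c(160,318),.142),('lipf2',c(318,260),.142),('wallrear',c(155,352),.156)]:
    q=onz(C,*p,z); print(n,q.round(4),'localx',((q[:2]-[.552,-.009])@X).round(4))
s=r.read_state(); T=np.array(s['position'])[:2]; print('tcp local',(T-[.552,-.009])@X)
```

```text
rear0L [ 0.6032 -0.0606  0.141 ] localx 0.035
rear0R [0.5705 0.0647 0.141 ] localx 0.0381
rearL [ 0.6244 -0.0578  0.14  ] localx 0.0561
rearR [0.5919 0.0695 0.14  ] localx 0.06
fl [ 0.4862 -0.1014  0.166 ] localx -0.0887
fr [0.4492 0.0313 0.166 ] localx -0.0877
lipf1 [ 0.6441 -0.0516  0.142 ] localx 0.0768
lipf2 [0.6058 0.0838 0.142 ] localx 0.0773
wallrear [ 0.6839 -0.0587  0.156 ] localx 0.113
tcp local -0.08954507301623184
```

Call:
jog_arm(jaw=[0.5,0.5,0.5,0.5,0.5], dp=[[-2,0,0],[-4,0,0],[-6,0,0],[-8,0,1],[-10,0,1]], rotation=[[0,0,0],[0,0,0],[0,0,0],[0,0,0],[0,0,0]])

```text
t: 4.55
position: [0.4762, -0.0346, 0.1942]
tcp_rot: [-0.139, 0.99, 0.0, 0.0]
ft_force: [-1.0, -0.5, 0.4]
opening: 0.498
finger_force: 0.0
```

Call:
jog_arm(jaw=[0.5,0.5,0.5,0.5], dp=[[-1,0,0],[-2,0,1],[-3,0,1],[-4,0,1]], rotation=[[0,0,0],[0,0,0],[0,0,0],[0,0,0]])

```text
t: 4.95
position: [0.48, -0.0335, 0.1932]
tcp_rot: [-0.139, 0.99, 0.0, 0.0]
ft_force: [1.0, -0.6, -0.5]
opening: 0.502
finger_force: 0.0
```

```bash
python3 look.py l3
```

```text
5.05 [ 0.47998914 -0.03347331  0.19325338] [-0.51927924  0.59379753  0.21682476] [ 0.07606658 -0.02789099  0.03661581]
```

View pics/l3.png

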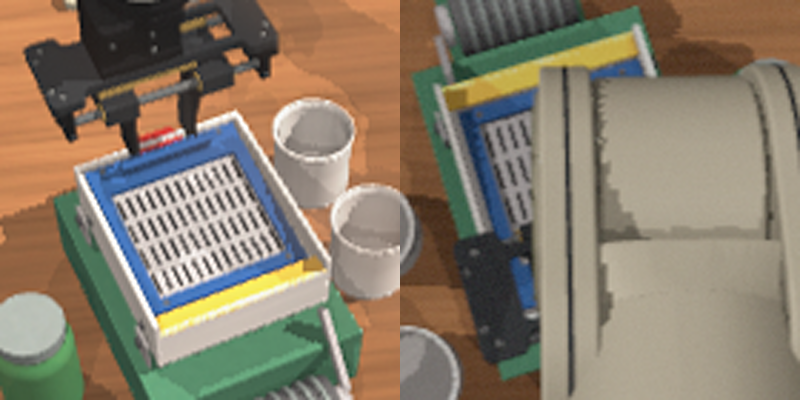

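Call:
jog_arm(jaw=[0.5,0.5,0.5,0.5,0.5], dp=[[0,0,4],[-2,0,4],[-3,0,4],[-4,0,4],[-5,0,4]], rotation=[[0,0,0],[0,0,0],[0,0,0],[0,0,0],[0,0,0]])

```text
t: 5.55
position: [0.4817, -0.0333, 0.1883]
tcp_rot: [-0.139, 0.99, 0.0, -0.004]
ft_force: [-18.4, -4.0, 11.0]
opening: 0.496
finger_force: 10.0
```

Call:
jog_arm(jaw=[0.5,0.5,0.5,0.5,0.5], dp=[[4,0,0],[4,0,-22],[-3,0,-22],[-11,0,-22],[-11,0,-22]], rotation=[[0,0,0],[0,0,0],[0,0,0],[0,0,0],[0,0,0]])

```text
t: 6.05
position: [0.4959, -0.0285, 0.2105]
tcp_rot: [-0.14, 0.99, -0.0, -0.0]
ft_force: [-0.3, 0.4, -0.6]
opening: 0.501
finger_force: 0.0
```

```bash
python3 look.py l4
```

```text
6.15 [ 0.49503289 -0.0290824   0.21039569] [-0.93562268  0.82882943  0.43489311] [ 0.04113017  0.02958003 -0.01822704]
```

View pics/l4.png

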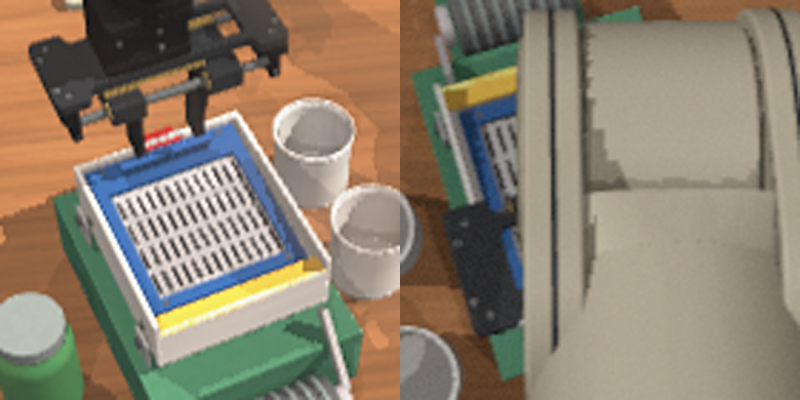

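Call:
jog_arm(jaw=[0.5,0.5,0.5,0.5,0.5], dp=[[0,0,8],[0,0,12],[0,0,15],[0,0,18],[0,0,21]], rotation=[[0,0,0],[0,0,0],[0,0,0],[0,0,0],[0,0,0]])

```text
t: 6.65
position: [0.4952, -0.0292, 0.1901]
tcp_rot: [-0.139, 0.99, 0.0, 0.0]
ft_force: [-3.3, -1.0, 7.7]
opening: 0.498
finger_force: 3.8
```

Call:
jog_arm(jaw=[0.5,0.5,0.5,0.5,0.5], dp=[[0,0,2],[1,0,4],[1,0,6],[1,0,8],[2,0,10]], rotation=[[0,0,0],[0,0,0],[0,0,0],[0,0,0],[0,0,0]])

```text
t: 7.15
position: [0.4934, -0.0296, 0.18]
tcp_rot: [-0.139, 0.99, 0.0, 0.0]
ft_force: [0.4, -0.6, 0.7]
opening: 0.499
finger_force: 0.0
```

Call:
jog_arm(jaw=[0.5,0.5,0.5,0.5], dp=[[0,0,2],[0,0,4],[0,0,6],[0,0,6]], rotation=[[0,0,0],[0,0,0],[0,0,0],[0,0,0]])

```text
t: 7.55
position: [0.4935, -0.0297, 0.1758]
tcp_rot: [-0.139, 0.99, 0.0, 0.0]
ft_force: [-8.4, -0.0, 19.1]
opening: 0.501
finger_force: 10.0
```

Bottomed at tip height 157 mm, exactly the seated grip height. I'll back off, then check.

Call:
jog_arm(jaw=[0.5,0.5,0.5,0.5,0.5], dp=[[0,0,-20],[0,0,-60],[50,0,-90],[100,0,-90],[150,0,-90]], rotation=[[0,0,0],[0,0,0],[0,0,0],[0,0,0],[0,0,0]])

```text
t: 8.05
position: [0.3552, -0.0696, 0.2647]
tcp_rot: [-0.139, 0.99, -0.0, 0.001]
ft_force: [-0.9, -0.2, 0.1]
opening: 0.5
finger_force: 0.0
```

```bash
python3 look.py l5
```

```text
8.15 [ 0.35249786 -0.07061623  0.26501803] [0.87593467 0.32553255 0.49226692] [ 0.05240417 -0.01833732 -0.01274161]
```

View pics/l5.png

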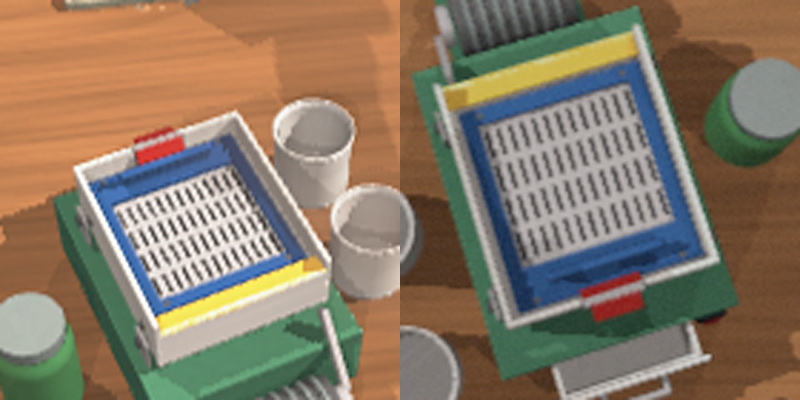

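The screen lies flat in the tray, with the catch over its front edge at (610,295). The frame meets the lip at the rear, and the cans and jar haven't moved.

```bash
python3 -c "
from workcell import r
print(r.sign_off())"
```

```text
the job is handed in; nothing more can be done
None
```

The screen is hooked under the lip, pressed flat in the tray with the red catch over its front edge, and the job was handed in at about 8 s; the seating was judged from the last pictures and the grip height, and no verdict came back at hand-in.

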